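# Load the amber reagent bottles into the carrier

### The job

Collect the three brown amber-glass bottles from the bench and stand each one upright in the carrier pocket whose coloured pad matches its cap. Leave the white plastic bottles with the same caps standing where they are, and do not tip any bottle over on the way.

Things in the scene. Friction and masses are not known exactly. Their poses are not given: they have to be found in the camera images.
- amber_red: Dark brown (amber glass) bottle with a red cap and a white paper band; belongs in the carrier. Upright, loose, rigid, 90 mm tall: body 44 mm across up to z = 56 mm, shoulder to z = 66 mm, then a round cap 30 mm across, z = 66 to 90 mm; 0.09 to 0.18 kg. Origin at the centre of its underside, z up the bottle.
- amber_blue: Dark brown (amber glass) bottle with a blue cap and a white paper band; belongs in the carrier. Upright, loose, rigid, 90 mm tall: body 44 mm across up to z = 56 mm, shoulder to z = 66 mm, then a round cap 30 mm across, z = 66 to 90 mm; 0.09 to 0.18 kg. Origin at the centre of its underside, z up the bottle.
- amber_yellow: Dark brown (amber glass) bottle with a yellow cap and a white paper band; belongs in the carrier. Upright, loose, rigid, 90 mm tall: body 44 mm across up to z = 56 mm, shoulder to z = 66 mm, then a round cap 30 mm across, z = 66 to 90 mm; 0.09 to 0.18 kg. Origin at the centre of its underside, z up the bottle.
- white_red: White plastic bottle with a red cap: the look-alike, to be left standing where it is. Upright, loose, rigid, 90 mm tall: body 44 mm across up to z = 56 mm, shoulder to z = 66 mm, then a round cap 30 mm across, z = 66 to 90 mm; 0.09 to 0.18 kg. Origin at the centre of its underside, z up the bottle.
- white_blue: White plastic bottle with a blue cap: the look-alike, to be left standing where it is. Upright, loose, rigid, 90 mm tall: body 44 mm across up to z = 56 mm, shoulder to z = 66 mm, then a round cap 30 mm across, z = 66 to 90 mm; 0.09 to 0.18 kg. Origin at the centre of its underside, z up the bottle.
- white_yellow: White plastic bottle with a yellow cap: the look-alike, to be left standing where it is. Upright, loose, rigid, 90 mm tall: body 44 mm across up to z = 56 mm, shoulder to z = 66 mm, then a round cap 30 mm across, z = 66 to 90 mm; 0.09 to 0.18 kg. Origin at the centre of its underside, z up the bottle.
- carrier: Grey open bottle carrier, fixed: 196 mm long (its x) by 68 mm wide (its y), 40 mm high; three square pockets 60 by 60 mm inside, in a row along x, centres 64 mm apart; walls and base 4 mm thick; a grip lip sticks out 12 mm at each end, at rim height. Origin at the centre of its underside, on the bench (z = 0).
- pad_red: Square red pad, 56 by 56 by 2 mm, fixed on the base of one carrier pocket, centred in it; marks the pocket for the amber bottle with the red cap. Origin at the centre of its underside, 4 mm above the bench: a bottle there stands 6 mm above the bench, and the rim is 36 mm above this origin. x, y along the carrier's.
- pad_blue: Square blue pad, 56 by 56 by 2 mm, fixed on the base of one carrier pocket, centred in it; marks the pocket for the amber bottle with the blue cap. Origin at the centre of its underside, 4 mm above the bench: a bottle there stands 6 mm above the bench, and the rim is 36 mm above this origin. x, y along the carrier's.
- pad_yellow: Square yellow pad, 56 by 56 by 2 mm, fixed on the base of one carrier pocket, centred in it; marks the pocket for the amber bottle with the yellow cap. Origin at the centre of its underside, 4 mm above the bench: a bottle there stands 6 mm above the bench, and the rim is 36 mm above this origin. x, y along the carrier's.
There are look-alikes about, which are no part of the job. Leave any purple look-alike of the amber_yellow alone.

How it is judged:
At the end, for the whole second after the job is handed in: Each amber bottle stands in the pocket of its cap's colour: axis within 14 mm of the pad's centre, standing on the pad (underside within 8 mm of the pad's origin height), upright within 0.1 rad, and at rest. Each white bottle is upright and within 15 mm of where it began (horizontal distance between amber_red and pad_red below 0.014 m and z of amber_red in the frame of pad_red between -0.002 and 0.008 m and angle between each of amber_red, amber_blue, amber_yellow, white_red, white_blue, white_yellow's own z axis and vertical below 0.1 rad and linear speed of each of amber_red, amber_blue, amber_yellow below 0.02 m/s and horizontal distance between amber_blue and pad_blue below 0.014 m and z of amber_blue in the frame of pad_blue between -0.002 and 0.008 m and horizontal distance between amber_yellow and pad_yellow below 0.014 m and z of amber_yellow in the frame of pad_yellow between -0.002 and 0.008 m and distance of each of white_red, white_blue, white_yellow from where it was at the start of the episode below 0.015 m); the robot touches nothing.
It fails at once if an amber bottle is tipped by more than 0.6 rad (angle between any of amber_red, amber_blue, amber_yellow's own z axis and vertical above 0.6 rad).
It fails at once if a white bottle is tipped by more than 0.6 rad or moved more than 30 mm (angle between any of white_red, white_blue, white_yellow's own z axis and vertical above 0.6 rad or distance of any of white_red, white_blue, white_yellow from where it was at the start of the episode above 0.03 m).
It also fails if it takes over 90 s, if anything falls off the work surface, if the arm or the gripper's body presses on something with over 40 N, if the wrist force passes 120 N, or if a joint passes its speed limit or range.

### The arm

A 6-joint arm with a two-finger parallel gripper is mounted at the origin on the work surface. World frame = base frame: x ahead of the robot, y to its left, z up, the work surface at z = 0. Lengths are in m, angles in rad, forces in N, time in s.
With the tool pointing down it reaches from about 0.35 to 0.975 m from the base axis. Payload 4.9 kg.
Tool frame: the origin (TCP) lies at the very end of the fingers, on their centre line; the grasp point (between the pads) lies ctrl.grip_point_offset behind it (ctrl.grip_point_offset is the distance from the TCP to the grasp point, in m); z points along the fingers, y is the line along which they close (so a half turn about z gives the same grasp; the last joint's range is limited). The gripper opens to 85 mm and grips with 20 to 120 N. Pads are 22 mm wide; open, the fingers measure 114 mm over their backs; the gripper's body (76 mm by 85 mm) begins 54 mm behind the grasp point. The pads swing forward as they close: fully open they stand 13 mm farther back than shut.
Start: joints at [-1.429, 0.053, 1.613, -0, 1.476, -0.119], TCP at [0.161, -0.604, 0.197] pointing down, gripper open.
Joint ranges: [-3.01, 3.01], [-1.01, 2.22], [0.06, 2.58], [-1.02, 4.17], [0.09, 2.62], [-3.14, 3.14]. Speed limits (rad/s): [2.57, 2.57, 3.14, 3.14, 3.14, 3.14].

### API

Orientations are given as a rotation vector (axis times angle).
In Python, from station import ctrl gives the robot as it stands. The module is installed in compiled form; this text tells all that it offers.
- The arm moves only by the tool drive_tool, never from a script. Its argument "steps" is a list of rows, each an object with "translation": the shift along the tool's x, y, z normalised to -1 to 1, where 1 is 4 cm, a list of three; "angular": the turn, a rotation vector about the tool's x, y, z normalised to -1 to 1, where 1 is 8 degrees, a list of three; "gripper": the opening, from 0 (shut) to 1 (fully open). In form: [{"translation": [dx, dy, dz], "angular": [wx, wy, wz], "gripper": gripper}, ...]. A call has 1 to 8 rows; each row shifts and turns the commanded pose from where the row before left it, along the tool's axes as they then stand; what a row does not reach is not made up. A row lasts 1/8 s, in which the tool goes at most 62.5 mm and 10.7 degrees, less where a joint would pass 70% of its speed; a pose out of reach is approached as far as the arm can. A call with a number of a shift or a turn outside -1 to 1 is refused whole. A call with a gripper value outside its range is refused whole. The fingers move at their own pace and stop on an object; "force" is the grip in N (left out, the last holds). Time passes only in rows, so rows that do not move let the fingers close. It gives the time, the measured TCP pose, the force, the opening and the grip force at its end, in the units of the state.
- ctrl.get_obs(): the state, without advancing time (a new reading comes with each control period).
- ctrl.get_image(name): name is "side" or "top" or "wrist"; returns a dict with "color" (480x640x3 uint8, red, green, blue), "depth" (480x640 float32, m along the optical axis (not along the pixel's ray), 0 where there is no reading), "fx", "fy", "cx", "cy" (pixels), "k1" (the pictures are not rectified: a ray, as slopes to the right and down, at radius r is drawn at 1 + k1 r^2 times it, then the intrinsics apply), "R" (3x3) and "t" (3): a world point X has camera coordinates R X + t. Camera axes: x right, y down, z forward; pixel columns grow to the right and rows downward; lengths in m; the calibration is good to about 2 mm. A picture is of the moment at which its call begins.
- ctrl.finish_job(): hands the job in; it is judged then, once.
The state is a dict: "t": time; "q": joint angles; "dq": joint speeds; "effort": joint torques, N m; "tool_pos": TCP position; "tool_rot": TCP orientation; "contact_force": force on the tool from outside, world axes, zero at the start; "wrist_torque": the same for the moment, N m; "opening": finger opening in m; "grip_force": force on a finger pad.
Only numpy, scipy, OpenCV 4.12 (cv2) and the standard library are available. Lean on these libraries where they do the work, as an engineer would, in place of code of your own. Each camera call takes 0.05 s, during which the arm holds its last target. There are 200 camera calls.

## Working session

There is one attempt and no reset: what is moved stays moved. The work goes in short steps, Python scripts to look and compute and a tool call to move; the robot and the scene stay as the last step left them, time stands still between calls to the robot, and variables do not carry over. Pictures are saved under pics/ and viewed, at most 14 in all, crops included, and the job is handed in when it is done.

Besides the shell and the picture viewer there is one more tool, called as name(argument=value, ...), one argument or row to a line, values as JSON. drive_tool: Moves the arm, as the interface text tells. Its arguments: {"type":"object","properties":{"steps":{"type":"array"},"force":{"type":"number"}},"required":["steps"]}

```bash
mkdir -p pics; cat > h.py <<'E'
import numpy as np, cv2, pickle
from station import ctrl
def snap(n,name):
    im=ctrl.get_image(n); pickle.dump(im,open(f'pics/{name}.pkl','wb'))
    cv2.imwrite(f'pics/{name}.png',im['color'][:,:,::-1]); return im
def load(name): return pickle.load(open(f'pics/{name}.pkl','rb'))
def ray(im,u,v):
    x,y=(u-im['cx'])/im['fx'],(v-im['cy'])/im['fy']; a,b=x,y
    for _ in range(20):
        s=1+im['k1']*(a*a+b*b); a,b=x/s,y/s
    return np.array([a,b,1.])
def at_z(im,u,v,z):
    R,t=np.array(im['R']),np.array(im['t']); c=-R.T@t; d=R.T@ray(im,u,v); return c+d*(z-c[2])/d[2]
def at_depth(im,u,v):
    R,t=np.array(im['R']),np.array(im['t']); return R.T@(ray(im,u,v)*im['depth'][int(v),int(u)]-t)
E
python3 - <<'E'
from h import *
for n in('top','side'): snap(n,n+'0')
o=ctrl.get_obs(); print(o['tool_pos'],o['tool_rot'],o['opening'],ctrl.grip_point_offset)
E
```

```text
[ 0.16106397 -0.60323156  0.1954671 ] [-3.11304860e+00 -4.08291683e-01  8.11594165e-05] 0.08578592644554371 0.0187
```

View pics/top0.png

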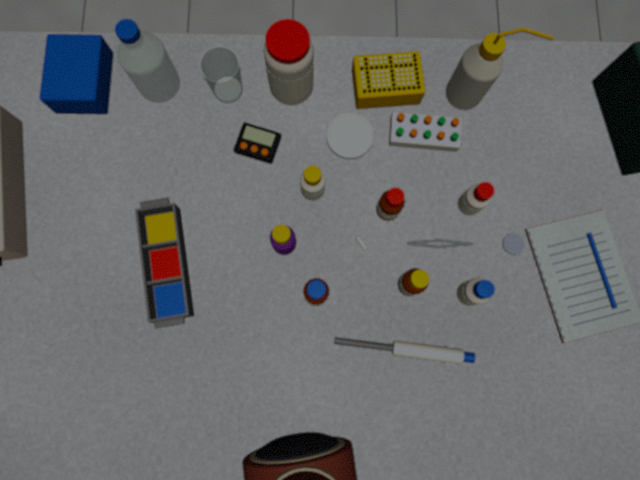

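View pics/side0.png

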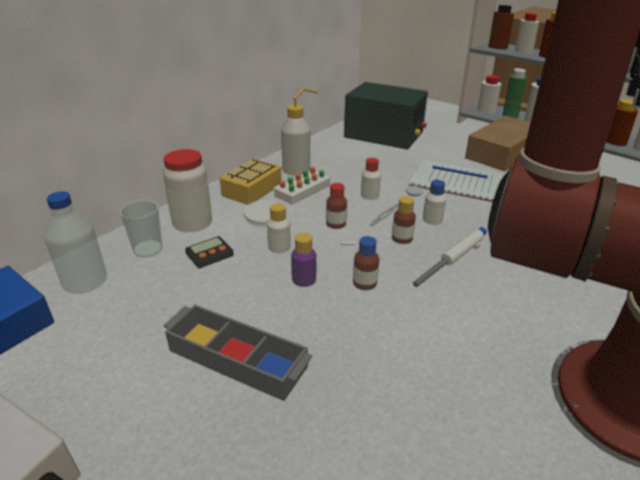

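Top view: the red caps are amber (395,197) and white (484,191). The yellow caps are amber (418,281), white (313,175) and the purple look-alike (283,234), and the blue caps are amber (317,289) and white (484,289). The pads are yellow (160,227), red (165,263) and blue (170,300). I choose the three with brown bodies, which the side view shows with paper bands at (337,208), (404,220) and (367,265). Next is a close crop to check, plus measurements.

```bash
python3 - <<'E'
from h import *
im=load('top0'); c=im['color'][150:330,130:510,::-1]
cv2.imwrite('pics/crop0.png',cv2.resize(c,None,fx=2.1,fy=2.1,interpolation=cv2.INTER_CUBIC))
hsv=cv2.cvtColor(im['color'],cv2.COLOR_RGB2HSV).astype(int)
def blob(u,v,r=16):
    h0=hsv[v,u]; m=np.zeros(hsv.shape[:2],np.uint8)
    dh=np.abs((hsv[...,0]-h0[0]+90)%180-90)
    m[(dh<7)&(hsv[...,1]>150)&(hsv[...,2]>110)]=1
    q=np.zeros_like(m); q[v-r:v+r,u-r:u+r]=1; m&=q
    n,l,s,ce=cv2.connectedComponentsWithStats(m); k=l[v,u]; 
    return m,l==k,ce[k],s[k]
for n,u,v in [('aR',396,196),('aY',418,279),('aB',317,289),('wR',484,191),('wB',484,289),('wY',313,174),('pu',282,234)]:
    _,mk,ce,s=blob(u,v); d=im['depth'][mk]; z=at_depth(im,u,v)
    # top disc: fit on points by depth
    ys,xs=np.nonzero(mk); P=np.array([at_depth(im,x,y) for x,y in zip(xs,ys)]); T=P[(P[:,2]>.086)&(P[:,2]<.095)]
    print(n,ce.round(1),s,'z',z.round(3),'top mid',((T[:,:2].max(0)+T[:,:2].min(0))/2).round(4) if len(T) else P[:,2].max(),(np.ptp(T[:,:2],axis=0)).round(3) if len(T) else '', 'cent@z.09',at_z(im,*ce,.085)[:2].round(4))
for n,u,v in [('pY',160,227),('pR',165,263),('pB',170,300)]:
    _,mk,ce,s=blob(u,v,25); print(n,ce.round(1),s,at_z(im,*ce,.006).round(4),at_depth(im,u,v).round(4))
R,t=np.array(im['R']),np.array(im['t']); print(-R.T@t)
E
```

```text
aR [395.4 195.7] [388 188  16  16 211] z [ 0.596 -0.118  0.092] top mid [ 0.5978 -0.1173] [0.026 0.025] cent@z.09 [ 0.5991 -0.118 ]
aY [419.7 278.3] [412 270  17  18 236] z [ 0.46 -0.15  0.09] top mid [ 0.4612 -0.1531] [0.027 0.027] cent@z.09 [ 0.4618 -0.154 ]
aB [316.1 289. ] [308 281  17  17 237] z [0.444 0.011 0.09 ] top mid [0.4435 0.0127] [0.026 0.025] cent@z.09 [0.444  0.0125]
wR [485.4 189.9] [478 183  16  16 202] z [ 0.606 -0.264  0.093] top mid [ 0.608  -0.2675] [0.027 0.027] cent@z.09 [ 0.6106 -0.2692]
wB [485.3 288.7] [478 281  16  17 207] z [ 0.444 -0.255  0.092] top mid [ 0.4446 -0.2578] [0.026 0.025] cent@z.09 [ 0.4456 -0.2597]
wY [312.2 173.6] [304 166  17  16 212] z [0.632 0.019 0.093] top mid [0.634  0.0203] [0.027 0.026] cent@z.09 [0.6359 0.02  ]
pu [280.9 232.9] [272 225  18  17 234] z [0.532 0.068 0.089] top mid [0.5333 0.0704] [0.027 0.028] cent@z.09 [0.5347 0.0701]
pY [160.4 227.7] [146 212  30  32 769] [0.5594 0.2903 0.006 ] [0.5607 0.2912 0.006 ]
pR [164.8 263.2] [150 247  31  34 831] [0.4955 0.2788 0.006 ] [0.4956 0.2778 0.0079]
pB [169.3 299.8] [154 283  31  34 848] [0.4313 0.267  0.006 ] [0.4311 0.2666 0.0035]
[0.3726603  0.01778506 0.85258685]
```

View pics/crop0.png

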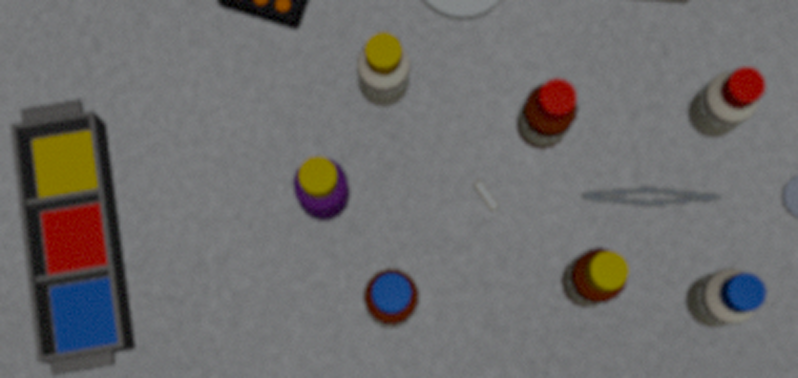

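The crop confirms the brown bodies: red cap (556,97), yellow (607,271), blue (391,292). The cap tops measure z≈0.09, the pads z≈0.006, and the pad spacing 65 mm, all as they should be. I'll grip by the caps, keeping the tool orientation (its y is already within about 5° of the carrier's y). First to amber_yellow at (0.461,-0.1535).

drive_tool(
  steps=[
    {"translation":[0.92,-0.81,0],"angular":[0,0,0],"gripper":1},
    {"translation":[0.92,-0.81,0],"angular":[0,0,0],"gripper":1},
    {"translation":[0.92,-0.81,0],"angular":[0,0,0],"gripper":1},
    {"translation":[0.92,-0.81,0],"angular":[0,0,0],"gripper":1},
    {"translation":[0.92,-0.81,0],"angular":[0,0,0],"gripper":1},
    {"translation":[0.92,-0.81,0],"angular":[0,0,0],"gripper":1},
    {"translation":[0.92,-0.81,0],"angular":[0,0,0],"gripper":1},
    {"translation":[0.92,-0.81,0],"angular":[0,0,0],"gripper":1},
  ],
  force=30,
)

```text
t: 1.1
tool_pos: [0.3792, -0.2759, 0.1962]
tool_rot: [-3.115, -0.408, 0.0]
contact_force: [0.1, -0.7, -0.4]
opening: 0.0854
grip_force: 0.0
```

```bash
cat >> h.py <<'E'
from scipy.spatial.transform import Rotation as Ro
def go(x,y,z):
    o=ctrl.get_obs(); p=np.array(o['tool_pos']); R=Ro.from_rotvec(o['tool_rot']); d=R.inv().apply(np.array([x,y,z])-p)/.04
    print('t',round(o['t'],2),'tcp',p.round(4),'open',round(o['opening'],4),'F',round(o['grip_force'],1),'tilt',R.as_matrix()[:,2].round(3),'ey',R.as_matrix()[:,1].round(3)); print('units',d.round(2),'rows',np.ceil(np.abs(d).max()))
E
python3 -c "
from h import *
go(.4612,-.1535,.195)"
```

```text
t 1.1 tcp [ 0.3792 -0.2759  0.1962] open 0.0854 F 0.0 tilt [-0.  0. -1.] ey [ 0.258 -0.966 -0.   ]
units [ 2.77 -2.43  0.03] rows 3.0
```

drive_tool(
  steps=[
    {"translation":[0.92,-0.81,0],"angular":[0,0,0],"gripper":1},
    {"translation":[0.92,-0.81,0],"angular":[0,0,0],"gripper":1},
    {"translation":[0.92,-0.81,0],"angular":[0,0,0],"gripper":1},
    {"translation":[0,0,0.5],"angular":[0,0,0],"gripper":1},
    {"translation":[0,0,0.5],"angular":[0,0,0],"gripper":1},
    {"translation":[0,0,0],"angular":[0,0,0],"gripper":1},
  ],
)

```text
t: 1.85
tool_pos: [0.458, -0.1551, 0.1532]
tool_rot: [-3.112, -0.405, 0.008]
contact_force: [-0.1, 0.0, -0.4]
opening: 0.0853
grip_force: 0.0
```

```bash
python3 -c "
from h import *
go(.4612,-.1535,.065); im=snap('wrist','w1')"
```

```text
t 1.85 tcp [ 0.458  -0.1551  0.1532] open 0.0853 F 0.0 tilt [-0.006  0.003 -1.   ] ey [ 0.256 -0.967 -0.004]
units [ 0.1  -0.01  2.2 ] rows 3.0
```

View pics/w1.png

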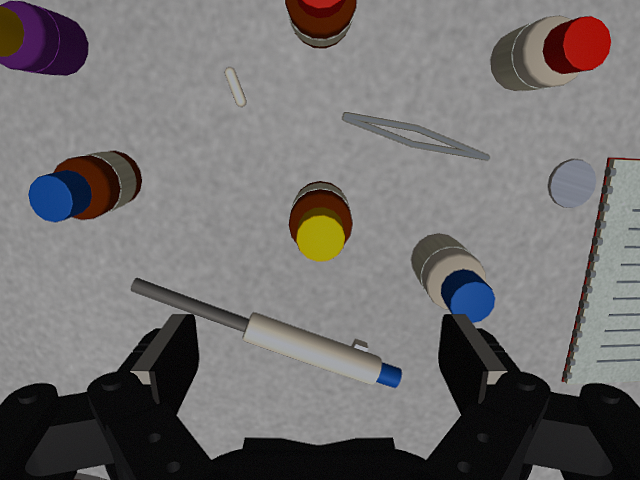

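The wrist view shows the amber_yellow cap at (321,238), laterally between the fingers (midline ≈320). White_blue at (471,296) clears the right finger. I'll cross-check the cap positions with this camera.

```bash
python3 -c "
from h import *
im=load('w1')
for u,v in [(321,238),(57,197),(471,296),(586,43)]: print(at_z(im,u,v,.09).round(4), at_depth(im,u,v).round(4))
"
```

```text
[ 0.4635 -0.155   0.09  ] [ 0.4636 -0.155   0.0903]
[0.4474 0.0065 0.09  ] [0.4477 0.0059 0.0909]
[ 0.4511 -0.2569  0.09  ] [ 0.4515 -0.2564  0.0911]
[ 0.6109 -0.2683  0.09  ] [ 0.6108 -0.2681  0.0903]
```

drive_tool(
  steps=[
    {"translation":[0.1,0,0.6],"angular":[0,0,0],"gripper":1},
    {"translation":[0,0,0.6],"angular":[0,0,0],"gripper":1},
    {"translation":[0,0,0.6],"angular":[0,0,0],"gripper":1},
    {"translation":[0,0,0.4],"angular":[0,0,0],"gripper":1},
    {"translation":[0,0,0],"angular":[0,0,0],"gripper":0.6},
    {"translation":[0,0,0],"angular":[0,0,0],"gripper":0.4},
    {"translation":[0,0,0],"angular":[0,0,0],"gripper":0.2},
    {"translation":[0,0,0],"angular":[0,0,0],"gripper":0.2},
  ],
)

```text
t: 2.9
tool_pos: [0.4648, -0.1543, 0.0694]
tool_rot: [3.114, 0.409, 0.002]
contact_force: [0.5, 0.2, -0.9]
opening: 0.0173
grip_force: 0.0
```

drive_tool(
  steps=[
    {"translation":[0,0,0],"angular":[0,0,0],"gripper":0.2},
    {"translation":[0,0,0],"angular":[0,0,0],"gripper":0.2},
    {"translation":[0,0,0],"angular":[0,0,0],"gripper":0.2},
  ],
)

```text
t: 3.28
tool_pos: [0.4642, -0.154, 0.0686]
tool_rot: [-3.115, -0.409, 0.0]
contact_force: [-0.4, 1.5, 0.2]
opening: 0.017
grip_force: 0.0
```

```bash
python3 -c "
from h import *
go(.4612,-.1535,.2)"
```

```text
t 3.27 tcp [ 0.4642 -0.154   0.0686] open 0.017 F 0.0 tilt [-0.  0. -1.] ey [ 0.258 -0.966 -0.   ]
units [-0.07 -0.03 -3.29] rows 4.0
```

```bash
python3 -c "
from h import *
im=snap('wrist','w2'); s=snap('side','s2')['color'][150:300,280:480,::-1]
a=cv2.resize(s,(400,300)); b=cv2.resize(im['color'][:,:,::-1],(400,300)); cv2.imwrite('pics/c2.png',np.hstack([a,b]))"
```

```text
(no output)
```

View pics/c2.png

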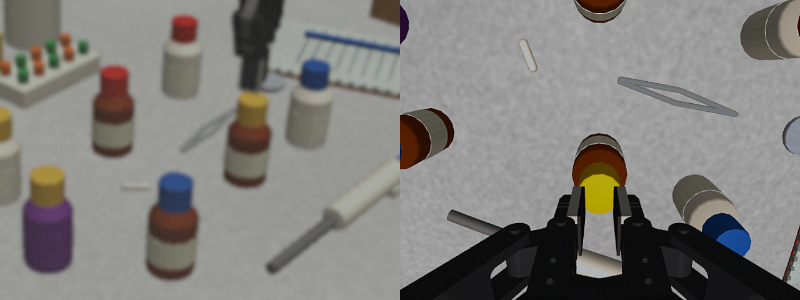

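```bash
python3 -c "
from h import *
im=load('w2')
print('cap',at_depth(im,321,300).round(4),at_z(im,321,307,.09).round(4))
d=im['depth']
for u,v in [(290,300),(290,330),(285,370),(282,390),(352,300),(355,330),(360,370),(360,390)]: print(u,v,at_depth(im,u,v).round(4))
cv2.imwrite('pics/c3.png',cv2.resize(im['color'][250:430,200:440,::-1],None,fx=3,fy=3))
print(-np.array(im['R']).T@im['t'])
"
```

```text
cap [ 0.4681 -0.1542  0.0901] [ 0.465 -0.155  0.09 ]
290 300 [ 0.4736 -0.1411  0.1093]
290 330 [ 0.4743 -0.1424  0.1321]
285 370 [ 0.4657 -0.1435  0.1405]
282 390 [ 0.4631 -0.1437  0.1466]
352 300 [ 0.4795 -0.1624  0.1097]
355 330 [ 0.4794 -0.1616  0.132 ]
360 370 [ 0.48   -0.1608  0.1545]
360 390 [ 0.4827 -0.1588  0.1672]
[ 0.53642234 -0.1347062   0.24613513]
```

View pics/c3.png

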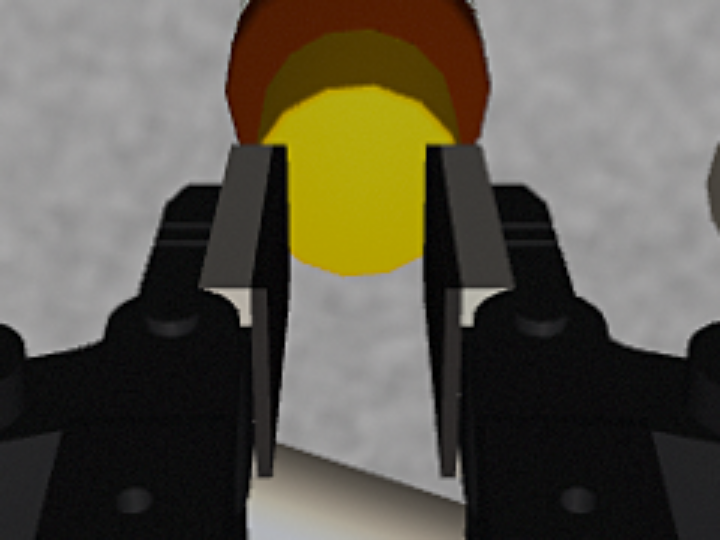

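```bash
python3 -c "
from h import *
for n,tz in (('w1',.1532),('w2',.0686)):
    im=load(n); R,t=np.array(im['R']),np.array(im['t']); print(n,'cam',-R.T@t)
    v,u=np.mgrid[240:480:2,0:640:2]; P=np.array([at_depth(im,a,b) for a,b in zip(u.ravel(),v.ravel())]); D=im['color'][v.ravel(),u.ravel()].max(1)
    u,v=u.ravel(),v.ravel()
    k=(P[:,2]>tz-.01)&(P[:,2]>.1)
    i=np.where(k)[0][np.argsort(P[k][:,2])[:400:40]]
    for j in i: print(u[j],v[j],P[j].round(4))
"
```

```text
w1 cam [ 0.53118009 -0.1363147   0.33036424]
438 358 [ 0.462  -0.1989  0.2005]
444 316 [ 0.4796 -0.1937  0.2033]
192 318 [ 0.4573 -0.1113  0.2045]
446 324 [ 0.4778 -0.1944  0.2056]
446 332 [ 0.4755 -0.1949  0.2068]
444 352 [ 0.4685 -0.1966  0.2075]
448 330 [ 0.4771 -0.1946  0.2083]
446 356 [ 0.4681 -0.197   0.2092]
192 370 [ 0.4411 -0.1155  0.2102]
190 354 [ 0.4476 -0.114   0.2108]
w2 cam [ 0.53642234 -0.1347062   0.24613513]
296 324 [ 0.4614 -0.146   0.1027]
290 300 [ 0.4736 -0.1411  0.1093]
292 304 [ 0.4732 -0.142   0.1112]
378 314 [ 0.4781 -0.1721  0.1131]
294 322 [ 0.4681 -0.1442  0.1144]
344 308 [ 0.4784 -0.1594  0.1157]
260 320 [ 0.4673 -0.1325  0.1174]
370 322 [ 0.4769 -0.1689  0.1185]
348 314 [ 0.4786 -0.1605  0.12  ]
350 316 [ 0.4786 -0.161   0.1214]
```

The fingers closed above the cap without touching it. The depth image puts the real finger ends about 40 mm above the reported TCP height (48 mm when open), while the cap top reads 0.090 as it should. So the reported TCP z can't be trusted for the finger ends. I'll reopen and go about 42 mm lower; even if the TCP were right, that would only mean a body grasp with the gripper's body still clear of the cap.

drive_tool(
  steps=[
    {"translation":[0,0,0],"angular":[0,0,0],"gripper":1},
    {"translation":[0,0,0],"angular":[0,0,0],"gripper":1},
    {"translation":[0,0,0],"angular":[0,0,0],"gripper":1},
    {"translation":[0,0,0],"angular":[0,0,0],"gripper":1},
    {"translation":[-0.03,0,0.3],"angular":[0,0,0],"gripper":1},
    {"translation":[0,0,0.3],"angular":[0,0,0],"gripper":1},
    {"translation":[0,0,0.3],"angular":[0,0,0],"gripper":1},
    {"translation":[0,0,0.1],"angular":[0,0,0],"gripper":1},
  ],
)

```text
t: 4.38
tool_pos: [0.462, -0.1539, 0.0269]
tool_rot: [-3.113, -0.408, 0.003]
contact_force: [-0.6, -0.9, 0.2]
opening: 0.0853
grip_force: 0.0
```

```bash
python3 -c "
from h import *
go(.4635,-.1545,.026); print(ctrl.get_obs()['contact_force']);im=snap('wrist','w4'); print(at_depth(im,192,318),at_depth(im,444,316));cv2.imwrite('pics/w4s.png',im['color'][:,:,::-1])"
```

```text
t 4.38 tcp [ 0.462  -0.1539  0.0269] open 0.0853 F 0.0 tilt [-0.002  0.001 -1.   ] ey [ 0.258 -0.966 -0.002]
units [0.03 0.02 0.02] rows 1.0
[-0.55542869 -0.87046076  0.22925537]
[ 0.46136004 -0.11007499  0.07848871] [ 0.48376072 -0.19216811  0.07771814]
```

View pics/w4s.png

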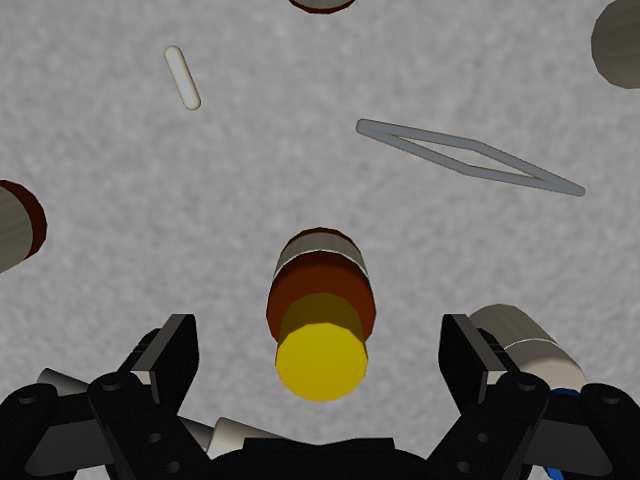

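The cap at (321,362) now sits between the pads at rows 315–400, so I'll close.

drive_tool(
  steps=[
    {"translation":[0,0,0],"angular":[0,0,0],"gripper":0.6},
    {"translation":[0,0,0],"angular":[0,0,0],"gripper":0.4},
    {"translation":[0,0,0],"angular":[0,0,0],"gripper":0.2},
    {"translation":[0,0,0],"angular":[0,0,0],"gripper":0.2},
    {"translation":[0,0,0],"angular":[0,0,0],"gripper":0.2},
    {"translation":[0,0,0],"angular":[0,0,0],"gripper":0.2},
    {"translation":[0,0,-0.2],"angular":[0,0,0],"gripper":0.2},
    {"translation":[0,0,-0.3],"angular":[0,0,0],"gripper":0.2},
  ],
)

```text
t: 5.42
tool_pos: [0.4621, -0.1539, 0.0481]
tool_rot: [-3.114, -0.408, 0.003]
contact_force: [0.3, 0.1, -0.9]
opening: 0.0289
grip_force: 29.8
```

```bash
python3 -c "
from h import *
go(.5594,.2903,.17); print(ctrl.get_obs()['contact_force']); im=snap('wrist','w5'); print(at_depth(im,321,355)); 
s=snap('side','s5')['color'][150:300,280:480,::-1]
cv2.imwrite('pics/c5.png',np.hstack([cv2.resize(s,(400,300)),cv2.resize(im['color'][:,:,::-1],(400,300))]))"
```

```text
t 5.42 tcp [ 0.4621 -0.1539  0.0481] open 0.0289 F 29.8 tilt [-0.002  0.001 -1.   ] ey [ 0.258 -0.966 -0.002]
units [  5.21 -10.11  -3.04] rows 11.0
[ 0.30812946  0.11918498 -0.90283533]
[ 0.46508694 -0.15408794  0.10961077]
```

View pics/c5.png

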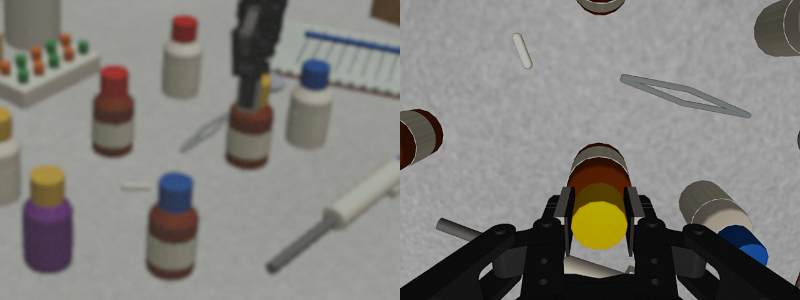

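The cap is held: opening 28.9 mm, 30 N, and the cap top rose to 0.110. The bottle's underside is 28.5 mm below the TCP reading. I'll lift and carry it to the yellow pad, clear of the 90 mm bottles.

drive_tool(
  steps=[
    {"translation":[0,0,-0.7],"angular":[0,0,0],"gripper":0.2},
    {"translation":[0,0,-0.9],"angular":[0,0,0],"gripper":0.2},
    {"translation":[0,0,-0.9],"angular":[0,0,0],"gripper":0.2},
    {"translation":[0.24,-0.46,-0.2],"angular":[0,0,0],"gripper":0.2},
    {"translation":[0.47,-0.92,0],"angular":[0,0,0],"gripper":0.2},
    {"translation":[0.47,-0.92,0],"angular":[0,0,0],"gripper":0.2},
    {"translation":[0.47,-0.92,0],"angular":[0,0,0],"gripper":0.2},
    {"translation":[0.47,-0.92,0],"angular":[0,0,0],"gripper":0.2},
  ],
  force=50,
)

```text
t: 6.52
tool_pos: [0.5023, 0.0288, 0.1565]
tool_rot: [3.115, 0.408, 0.0]
contact_force: [-0.2, 0.4, -2.1]
opening: 0.0287
grip_force: 50.7
```

drive_tool(
  steps=[
    {"translation":[0.47,-0.92,0],"angular":[0,0,0],"gripper":0.2},
    {"translation":[0.47,-0.92,0],"angular":[0,0,0],"gripper":0.2},
    {"translation":[0.47,-0.92,0],"angular":[0,0,0],"gripper":0.2},
    {"translation":[0.47,-0.92,0],"angular":[0,0,0],"gripper":0.2},
    {"translation":[0.47,-0.92,0],"angular":[0,0,0],"gripper":0.2},
    {"translation":[0.4,-0.6,0],"angular":[0,0,0],"gripper":0.2},
    {"translation":[0.3,-0.4,0],"angular":[0,0,0],"gripper":0.2},
    {"translation":[0,0,0],"angular":[0,0,0],"gripper":0.2},
  ],
)

```text
t: 7.52
tool_pos: [0.5625, 0.2759, 0.1563]
tool_rot: [3.114, 0.41, -0.001]
contact_force: [0.1, -0.5, -1.1]
opening: 0.0281
grip_force: 50.7
```

```bash
python3 -c "
from h import *
go(.5594,.2903,.0375); im=snap('wrist','w6'); print(at_depth(im,321,355)); snap('top','t6')
cv2.imwrite('pics/w6b.png',cv2.resize(im['color'][:,:,::-1],(480,360)))"
```

```text
t 7.53 tcp [0.5625 0.2759 0.1563] open 0.0281 F 50.7 tilt [-0.001 -0.    -1.   ] ey [ 0.259 -0.966  0.   ]
units [ 0.02 -0.37  2.97] rows 3.0
[0.56538936 0.2758191  0.21772186]
```

View pics/w6b.png

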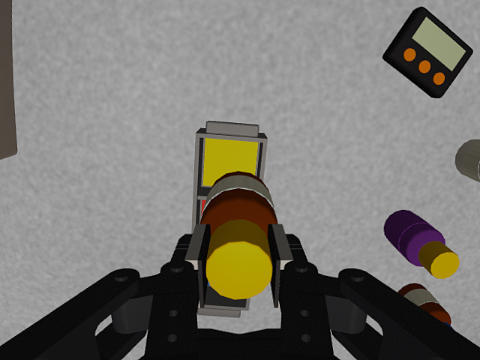

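```bash
python3 -c "
from h import *
im=load('w6')
s=4/3
a,b=[at_z(im,u*s,v*s,.006) for u,v in ((206,139),(257,139))]
print(a,b,np.linalg.norm(a-b)); m=(a+b)/2; d=(b-a)/np.linalg.norm(b-a); print('centre',m+.028*np.array([d[1],-d[0],0]),m-.028*np.array([d[1],-d[0],0]))
"
```

```text
[0.57660602 0.31526387 0.006     ] [0.59049368 0.26344123 0.006     ] 0.05365121306617069
centre [0.55650417 0.28210473 0.006     ] [0.61059554 0.29660037 0.006     ]
```

```bash
python3 -c "
from h import *
def pts(n,x0,x1,y0,y1):
    im=load(n); v,u=np.mgrid[0:480,0:640]; P=np.array([at_depth(im,a,b) for a,b in zip(u.ravel(),v.ravel())]); C=im['color'].reshape(-1,3).astype(int)
    k=(P[:,0]>x0)&(P[:,0]<x1)&(P[:,1]>y0)&(P[:,1]<y1); return P[k],C[k]
for n in ('top0','side0','w6'):
    P,C=pts(n,.33,.68,.19,.37)
    q=P[(P[:,2]>.034)&(P[:,2]<.046)][:,:2].astype(np.float32)
    print(n,len(q),cv2.minAreaRect(q))
    for nm,k in (('Y',(C[:,0]>100)&(C[:,1]>90)&(C[:,2]<60)),('R',(C[:,0]>110)&(C[:,1]<60)&(C[:,2]<60)),('B',(C[:,2]>110)&(C[:,0]<80))):
        s=P[k&(P[:,2]<.015)][:,:2].astype(np.float32)
        if len(s)>20: print('  ',nm,len(s),cv2.minAreaRect(s))
"
```

```text
top0 1595 ((0.4944876432418823, 0.2747730612754822), (0.21866503357887268, 0.06970678269863129), 10.27558708190918)
   Y 795 ((0.5593740344047546, 0.29036372900009155), (0.053436554968357086, 0.050836820155382156), 10.57174015045166)
   R 829 ((0.495995432138443, 0.27884384989738464), (0.05313999205827713, 0.05111454799771309), 10.681706428527832)
   B 858 ((0.4314810335636139, 0.266427606344223), (0.053570594638586044, 0.04937073588371277), 10.035477638244629)
side0 2114 ((0.49558842182159424, 0.27327242493629456), (0.22087474167346954, 0.07052814960479736), 10.513468742370605)
   Y 26 ((0.5704970359802246, 0.2742879092693329), (0.03292200341820717, 0.028906535357236862), 12.010924339294434)
   R 415 ((0.5068402290344238, 0.26157346367836), (0.041159000247716904, 0.03502924367785454), 11.033060073852539)
   B 518 ((0.44269928336143494, 0.2511916160583496), (0.043350253254175186, 0.03645194694399834), 11.811941146850586)
w6 4145 ((0.4957084059715271, 0.27323687076568604), (0.22035588324069977, 0.06852036714553833), 10.426358222961426)
   Y 3365 ((0.49325114488601685, 0.2607037425041199), (0.19330720603466034, 0.06863181293010712), 16.571996688842773)
   R 53 ((0.5027326345443726, 0.3008812963962555), (0.014451940543949604, 0.0036717085167765617), 13.902213096618652)
```

The pad blobs are biased by wall occlusion. The rim fit agrees across all three cameras: centre (0.4954,0.2735), angle 10.45°. The pockets are therefore Y (0.558,0.285), R (0.495,0.2735) and B (0.4325,0.262). Lower and check before releasing.

drive_tool(
  steps=[
    {"translation":[-0.06,-0.25,0],"angular":[0,0,0],"gripper":0.2},
    {"translation":[0,0,0.5],"angular":[0,0,0],"gripper":0.2},
    {"translation":[0,0,0.6],"angular":[0,0,0],"gripper":0.2},
    {"translation":[0,0,0.5],"angular":[0,0,0],"gripper":0.2},
    {"translation":[0,0,0],"angular":[0,0,0],"gripper":0.2},
  ],
)

```text
t: 8.25
tool_pos: [0.5554, 0.2834, 0.0892]
tool_rot: [3.114, 0.408, -0.009]
contact_force: [-0.0, -0.3, -1.7]
opening: 0.0288
grip_force: 50.7
```

```bash
python3 -c "
from h import *
go(.5575,.2849,.036)"
```

```text
t 8.25 tcp [0.5554 0.2834 0.0892] open 0.0288 F 50.7 tilt [-0.005 -0.002 -1.   ] ey [ 0.258 -0.966  0.001]
units [ 0.07 -0.02  1.33] rows 2.0
```

drive_tool(
  steps=[
    {"translation":[0.05,-0.02,0.3],"angular":[0,0,0],"gripper":0.2},
    {"translation":[0,0,0.4],"angular":[0,0,0],"gripper":0.2},
    {"translation":[0,0,0.4],"angular":[0,0,0],"gripper":0.2},
    {"translation":[0,0,0.2],"angular":[0,0,0],"gripper":0.2},
    {"translation":[0,0,0],"angular":[0,0,0],"gripper":0.2},
  ],
)

```text
t: 8.88
tool_pos: [0.5585, 0.2854, 0.0393]
tool_rot: [3.114, 0.408, -0.003]
contact_force: [-0.2, 0.4, -1.6]
opening: 0.0283
grip_force: 50.7
```

```bash
python3 -c "
from h import *
go(.5575,.2849,.035); im=snap('wrist','w7'); print(at_depth(im,321,355)); print(ctrl.get_obs()['contact_force'])
cv2.imwrite('pics/w7b.png',cv2.resize(im['color'][:,:,::-1],(480,360)))"
```

```text
t 8.88 tcp [0.5585 0.2854 0.0393] open 0.0283 F 50.7 tilt [-0.002 -0.001 -1.   ] ey [ 0.258 -0.966  0.   ]
units [-0.03  0.01  0.11] rows 1.0
[0.56062217 0.28509619 0.09939724]
[-0.50032815 -0.59615015 -1.67935982]
```

View pics/w7b.png

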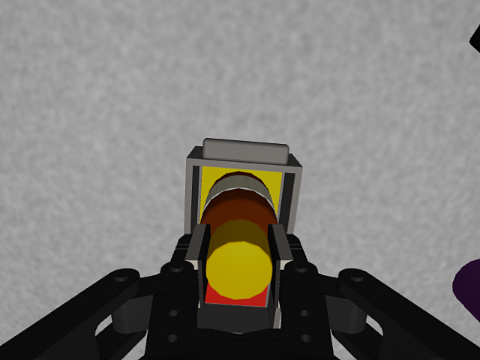

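The bottle is in the yellow pocket and centred, with its cap top at 0.099 (0.096 when standing). Lower 3 mm, release and rise.

drive_tool(
  steps=[
    {"translation":[-0.03,0,0.08],"angular":[0,0,0],"gripper":0.2},
    {"translation":[0,0,0],"angular":[0,0,0],"gripper":0.2},
    {"translation":[0,0,0],"angular":[0,0,0],"gripper":0.5},
    {"translation":[0,0,0],"angular":[0,0,0],"gripper":1},
    {"translation":[0,0,0],"angular":[0,0,0],"gripper":1},
    {"translation":[0,0,0],"angular":[0,0,0],"gripper":1},
    {"translation":[0,0,-0.8],"angular":[0,0,0],"gripper":1},
    {"translation":[0,0,-1],"angular":[0,0,0],"gripper":1},
  ],
  force=50,
)

```text
t: 9.93
tool_pos: [0.557, 0.2849, 0.1087]
tool_rot: [3.114, 0.408, -0.005]
contact_force: [0.3, -0.1, 0.8]
opening: 0.0857
grip_force: 0.0
```

```bash
python3 -c "
from h import *
go(.598,-.1177,.11)"
```

```text
t 9.93 tcp [0.557  0.2849 0.1087] open 0.0857 F 0.0 tilt [-0.003 -0.001 -1.   ] ey [ 0.258 -0.966  0.   ]
units [-1.6   9.99 -0.02] rows 10.0
```

drive_tool(
  steps=[
    {"translation":[-0.16,0.5,0],"angular":[0,0,0],"gripper":1},
    {"translation":[-0.16,1,0],"angular":[0,0,0],"gripper":1},
    {"translation":[-0.16,1,0],"angular":[0,0,0],"gripper":1},
    {"translation":[-0.16,1,0],"angular":[0,0,0],"gripper":1},
    {"translation":[-0.16,1,0],"angular":[0,0,0],"gripper":1},
    {"translation":[-0.16,1,0],"angular":[0,0,0],"gripper":1},
    {"translation":[-0.16,1,0],"angular":[0,0,0],"gripper":1},
    {"translation":[-0.16,1,0],"angular":[0,0,0],"gripper":1},
  ],
)

```text
t: 10.92
tool_pos: [0.585, -0.0195, 0.1081]
tool_rot: [-3.115, -0.408, 0.003]
contact_force: [0.1, 0.3, -1.1]
opening: 0.0857
grip_force: 0.0
```

drive_tool(
  steps=[
    {"translation":[-0.16,1,0],"angular":[0,0,0],"gripper":1},
    {"translation":[-0.16,1,0],"angular":[0,0,0],"gripper":1},
    {"translation":[0,0.5,0],"angular":[0,0,0],"gripper":1},
    {"translation":[0,0,0],"angular":[0,0,0],"gripper":1},
  ],
)

```text
t: 11.42
tool_pos: [0.5991, -0.1184, 0.1087]
tool_rot: [-3.115, -0.405, 0.001]
contact_force: [-1.1, -0.1, -0.8]
opening: 0.0854
grip_force: 0.0
```

```bash
cat >> h.py <<'E'
def cap(n,c,z=.09):
    "cap-top centre near the tool in a wrist picture, by colour and depth"
    im=snap('wrist',n); C=im['color'].astype(int); p=np.array(ctrl.get_obs()['tool_pos'])
    k={'R':(C[...,0]>120)&(C[...,1]<70)&(C[...,2]<70),'B':(C[...,2]>110)&(C[...,0]<80)}[c]
    v,u=np.nonzero(k); P=np.array([at_depth(im,a,b) for a,b in zip(u,v)]); P=P[(abs(P[:,2]-z)<.005)&(np.hypot(*(P[:,:2]-p[:2]).T)<.05)]
    r=cv2.minEnclosingCircle(P[:,:2].astype(np.float32)); print('cap',np.round(r[0],4),round(r[1],4),'n',len(P),'z',np.median(P[:,2]).round(4)); return r[0]
E
python3 -c "
from h import *
c=cap('w8','R'); go(*c,.0285)"
```

```text
cap [ 0.5997 -0.1186] 0.0147 n 2395 z 0.0902
t 11.47 tcp [ 0.599  -0.1173  0.1088] open 0.0855 F 0.0 tilt [-0.001  0.001 -1.   ] ey [ 0.257 -0.966 -0.001]
units [0.01 0.04 2.01] rows 3.0
```

drive_tool(
  steps=[
    {"translation":[0,0.03,0.6],"angular":[0,0,0],"gripper":1},
    {"translation":[0,0,0.6],"angular":[0,0,0],"gripper":1},
    {"translation":[0,0,0.6],"angular":[0,0,0],"gripper":1},
    {"translation":[0,0,0.22],"angular":[0,0,0],"gripper":1},
    {"translation":[0,0,0],"angular":[0,0,0],"gripper":1},
    {"translation":[0,0,0],"angular":[0,0,0],"gripper":0.6},
    {"translation":[0,0,0],"angular":[0,0,0],"gripper":0.4},
    {"translation":[0,0,0],"angular":[0,0,0],"gripper":0.2},
  ],
  force=50,
)

```text
t: 12.48
tool_pos: [0.6002, -0.1189, 0.0294]
tool_rot: [3.114, 0.408, 0.002]
contact_force: [-0.6, -1.3, 0.6]
opening: 0.0324
grip_force: 0.0
```

drive_tool(
  steps=[
    {"translation":[0,0,0],"angular":[0,0,0],"gripper":0.2},
    {"translation":[0,0,0],"angular":[0,0,0],"gripper":0.2},
    {"translation":[0,0,0],"angular":[0,0,0],"gripper":0.2},
    {"translation":[0,0,-0.4],"angular":[0,0,0],"gripper":0.2},
    {"translation":[0,0,-0.8],"angular":[0,0,0],"gripper":0.2},
    {"translation":[0,0,-1],"angular":[0,0,0],"gripper":0.2},
    {"translation":[0,0,-1],"angular":[0,0,0],"gripper":0.2},
    {"translation":[0,0,0],"angular":[0,0,0],"gripper":0.2},
  ],
)

```text
t: 13.48
tool_pos: [0.6021, -0.1197, 0.1615]
tool_rot: [3.111, 0.408, 0.011]
contact_force: [0.6, -1.0, -2.2]
opening: 0.0285
grip_force: 49.5
```

```bash
python3 -c "
from h import *
z=ctrl.get_obs()['tool_pos'][2]; c=cap('w9','R',z+.0615); go(.4954,.2735,z)"
```

```text
cap [ 0.6014 -0.1194] 0.015 n 5364 z 0.2222
t 13.53 tcp [ 0.6005 -0.1191  0.1585] open 0.0287 F 49.5 tilt [ 0.003 -0.001 -1.   ] ey [ 0.258 -0.966  0.002]
units [-1.000e-02 -1.016e+01 -1.000e-01] rows 11.0
```

drive_tool(
  steps=[
    {"translation":[0,-0.5,0],"angular":[0,0,0],"gripper":0.2},
    {"translation":[0,-1,0],"angular":[0,0,0],"gripper":0.2},
    {"translation":[0,-1,0],"angular":[0,0,0],"gripper":0.2},
    {"translation":[0,-1,0],"angular":[0,0,0],"gripper":0.2},
    {"translation":[0,-1,0],"angular":[0,0,0],"gripper":0.2},
    {"translation":[0,-1,0],"angular":[0,0,0],"gripper":0.2},
    {"translation":[0,-1,0],"angular":[0,0,0],"gripper":0.2},
    {"translation":[0,-1,0],"angular":[0,0,0],"gripper":0.2},
  ],
)

```text
t: 14.52
tool_pos: [0.5196, 0.1728, 0.154]
tool_rot: [-3.115, -0.409, 0.007]
contact_force: [-0.2, -0.7, -2.5]
opening: 0.0285
grip_force: 49.6
```

drive_tool(
  steps=[
    {"translation":[0,-1,0],"angular":[0,0,0],"gripper":0.2},
    {"translation":[0,-1,0],"angular":[0,0,0],"gripper":0.2},
    {"translation":[0,-0.5,0],"angular":[0,0,0],"gripper":0.2},
    {"translation":[0,-0.1,0],"angular":[0,0,0],"gripper":0.2},
    {"translation":[0,0,0],"angular":[0,0,0],"gripper":0.2},
  ],
)

```text
t: 15.15
tool_pos: [0.4953, 0.271, 0.1559]
tool_rot: [3.114, 0.408, -0.002]
contact_force: [-0.4, 0.4, -2.1]
opening: 0.0284
grip_force: 49.6
```

```bash
python3 -c "
from h import *
z=ctrl.get_obs()['tool_pos'][2]; c=cap('w10','R',z+.0618); go(.4950,.2734,.0345)"
```

```text
cap [0.4954 0.2709] 0.0151 n 5360 z 0.2166
t 15.2 tcp [0.4956 0.2707 0.1562] open 0.0285 F 49.6 tilt [-0.001 -0.001 -1.   ] ey [ 0.257 -0.966  0.001]
units [ 0.01 -0.07  3.04] rows 4.0
```

drive_tool(
  steps=[
    {"translation":[0,-0.07,0.3],"angular":[0,0,0],"gripper":0.2},
    {"translation":[0,0,0.6],"angular":[0,0,0],"gripper":0.2},
    {"translation":[0,0,0.6],"angular":[0,0,0],"gripper":0.2},
    {"translation":[0,0,0.5],"angular":[0,0,0],"gripper":0.2},
    {"translation":[0,0,0.4],"angular":[0,0,0],"gripper":0.2},
    {"translation":[0,0,0.3],"angular":[0,0,0],"gripper":0.2},
    {"translation":[0,0,0.2],"angular":[0,0,0],"gripper":0.2},
    {"translation":[0,0,0],"angular":[0,0,0],"gripper":0.2},
  ],
)

```text
t: 16.2
tool_pos: [0.4946, 0.2742, 0.0402]
tool_rot: [3.115, 0.408, -0.001]
contact_force: [0.8, -0.2, -1.7]
opening: 0.0285
grip_force: 49.6
```

```bash
python3 -c "
from h import *
z=ctrl.get_obs()['tool_pos'][2]; c=cap('w11','R',z+.0605); go(.4950,.2734,.0355);print(ctrl.get_obs()['contact_force'])"
```

```text
cap [0.495  0.2732] 0.0155 n 5373 z 0.1009
t 16.25 tcp [0.495  0.2744 0.0408] open 0.0283 F 49.6 tilt [ 0.  0. -1.] ey [ 0.258 -0.966 -0.   ]
units [-0.01  0.02  0.13] rows 1.0
[ 0.59263253  0.15758979 -1.4118158 ]
```

Cap top at 0.101, so 4–5 mm to go. Lower, release and rise.

drive_tool(
  steps=[
    {"translation":[0,0,0.11],"angular":[0,0,0],"gripper":0.2},
    {"translation":[0,0,0],"angular":[0,0,0],"gripper":0.2},
    {"translation":[0,0,0],"angular":[0,0,0],"gripper":0.5},
    {"translation":[0,0,0],"angular":[0,0,0],"gripper":1},
    {"translation":[0,0,0],"angular":[0,0,0],"gripper":1},
    {"translation":[0,0,0],"angular":[0,0,0],"gripper":1},
    {"translation":[0,0,-0.8],"angular":[0,0,0],"gripper":1},
    {"translation":[0,0,-1],"angular":[0,0,0],"gripper":1},
  ],
)

```text
t: 17.25
tool_pos: [0.4938, 0.2738, 0.1077]
tool_rot: [3.114, 0.408, -0.005]
contact_force: [1.2, -0.1, 0.6]
opening: 0.0856
grip_force: 0.0
```

```bash
python3 -c "
from h import *
go(.445,.0115,.11)"
```

```text
t 17.25 tcp [0.4938 0.2738 0.1077] open 0.0856 F 0.0 tilt [-0.003 -0.001 -1.   ] ey [ 0.258 -0.966  0.   ]
units [-2.87  6.02 -0.05] rows 7.0
```

drive_tool(
  steps=[
    {"translation":[-0.2,0.4,0],"angular":[0,0,0],"gripper":1},
    {"translation":[-0.47,1,0],"angular":[0,0,0],"gripper":1},
    {"translation":[-0.47,1,0],"angular":[0,0,0],"gripper":1},
    {"translation":[-0.47,1,0],"angular":[0,0,0],"gripper":1},
    {"translation":[-0.47,1,0],"angular":[0,0,0],"gripper":1},
    {"translation":[-0.47,1,0],"angular":[0,0,0],"gripper":1},
    {"translation":[-0.32,0.62,0],"angular":[0,0,0],"gripper":1},
    {"translation":[0,0,0],"angular":[0,0,0],"gripper":1},
  ],
)

```text
t: 18.25
tool_pos: [0.445, 0.0106, 0.1072]
tool_rot: [-3.115, -0.403, 0.002]
contact_force: [-0.2, 0.3, -0.3]
opening: 0.0856
grip_force: 0.0
```

```bash
python3 -c "
from h import *
c=cap('w12','B'); go(*c,.0285)"
```

```text
cap [0.4452 0.0113] 0.0146 n 2404 z 0.0903
t 18.3 tcp [0.4453 0.0116 0.1074] open 0.0858 F 0.0 tilt [-0.001  0.001 -1.   ] ey [ 0.256 -0.967 -0.001]
units [-0.    0.01  1.97] rows 2.0
```

drive_tool(
  steps=[
    {"translation":[0,0,0.6],"angular":[0,0,0],"gripper":1},
    {"translation":[0,0,0.6],"angular":[0,0,0],"gripper":1},
    {"translation":[0,0,0.6],"angular":[0,0,0],"gripper":1},
    {"translation":[0,0,0.18],"angular":[0,0,0],"gripper":1},
    {"translation":[0,0,0],"angular":[0,0,0],"gripper":1},
    {"translation":[0,0,0],"angular":[0,0,0],"gripper":0.6},
    {"translation":[0,0,0],"angular":[0,0,0],"gripper":0.4},
    {"translation":[0,0,0],"angular":[0,0,0],"gripper":0.2},
  ],
)

```text
t: 19.3
tool_pos: [0.4465, 0.012, 0.0297]
tool_rot: [3.115, 0.408, 0.002]
contact_force: [-0.5, -0.3, 0.8]
opening: 0.0324
grip_force: 0.0
```

drive_tool(
  steps=[
    {"translation":[0,0,0],"angular":[0,0,0],"gripper":0.2},
    {"translation":[0,0,0],"angular":[0,0,0],"gripper":0.2},
    {"translation":[0,0,0],"angular":[0,0,0],"gripper":0.2},
    {"translation":[0,0,-0.4],"angular":[0,0,0],"gripper":0.2},
    {"translation":[0,0,-0.8],"angular":[0,0,0],"gripper":0.2},
    {"translation":[0,0,-1],"angular":[0,0,0],"gripper":0.2},
    {"translation":[0,0,-1],"angular":[0,0,0],"gripper":0.2},
    {"translation":[0,0,0],"angular":[0,0,0],"gripper":0.2},
  ],
)

```text
t: 20.3
tool_pos: [0.4482, 0.0118, 0.1614]
tool_rot: [3.113, 0.408, 0.011]
contact_force: [-0.4, -0.9, -0.3]
opening: 0.0284
grip_force: 49.4
```

```bash
python3 -c "
from h import *
z=ctrl.get_obs()['tool_pos'][2]; c=cap('w13','B',z+.061); go(.4323,.2618,z)"
```

```text
cap [0.4465 0.0116] 0.015 n 5284 z 0.2218
t 20.35 tcp [0.4467 0.012  0.1588] open 0.0288 F 49.4 tilt [ 0.003 -0.    -1.   ] ey [ 0.258 -0.966  0.001]
units [ 1.26 -6.13 -0.07] rows 7.0
```

drive_tool(
  steps=[
    {"translation":[0.1,-0.5,0],"angular":[0,0,0],"gripper":0.2},
    {"translation":[0.2,-1,0],"angular":[0,0,0],"gripper":0.2},
    {"translation":[0.2,-1,0],"angular":[0,0,0],"gripper":0.2},
    {"translation":[0.2,-1,0],"angular":[0,0,0],"gripper":0.2},
    {"translation":[0.2,-1,0],"angular":[0,0,0],"gripper":0.2},
    {"translation":[0.2,-1,0],"angular":[0,0,0],"gripper":0.2},
    {"translation":[0.16,-0.6,0],"angular":[0,0,0],"gripper":0.2},
    {"translation":[0,0,0],"angular":[0,0,0],"gripper":0.2},
  ],
)

```text
t: 21.35
tool_pos: [0.4301, 0.2613, 0.1548]
tool_rot: [3.113, 0.413, -0.006]
contact_force: [0.4, -0.9, -1.4]
opening: 0.0283
grip_force: 49.7
```

```bash
python3 -c "
from h import *
z=ctrl.get_obs()['tool_pos'][2]; c=cap('w14','B',z+.061); go(.4323,.2618,.0355)"
```

```text
cap [0.4291 0.2607] 0.0153 n 5288 z 0.2152
t 21.4 tcp [0.4304 0.2605 0.1551] open 0.0286 F 49.7 tilt [-0.003 -0.002 -1.   ] ey [ 0.259 -0.966  0.001]
units [ 0.07 -0.02  2.99] rows 3.0
```

drive_tool(
  steps=[
    {"translation":[0.06,-0.03,0.3],"angular":[0,0,0],"gripper":0.2},
    {"translation":[0,0,0.6],"angular":[0,0,0],"gripper":0.2},
    {"translation":[0,0,0.6],"angular":[0,0,0],"gripper":0.2},
    {"translation":[0,0,0.5],"angular":[0,0,0],"gripper":0.2},
    {"translation":[0,0,0.4],"angular":[0,0,0],"gripper":0.2},
    {"translation":[0,0,0.3],"angular":[0,0,0],"gripper":0.2},
    {"translation":[0,0,0.15],"angular":[0,0,0],"gripper":0.2},
    {"translation":[0,0,0],"angular":[0,0,0],"gripper":0.2},
  ],
)

```text
t: 22.4
tool_pos: [0.4338, 0.2625, 0.0429]
tool_rot: [3.115, 0.408, -0.0]
contact_force: [-0.2, 0.1, -1.3]
opening: 0.0284
grip_force: 49.7
```

```bash
python3 -c "
from h import *
z=ctrl.get_obs()['tool_pos'][2]; c=cap('w15','B',z+.0605); go(.4323,.2618,.0355);print(ctrl.get_obs()['contact_force'])"
```

```text
cap [0.4326 0.2616] 0.0153 n 5295 z 0.1033
t 22.45 tcp [0.4341 0.2627 0.0434] open 0.0285 F 49.7 tilt [ 0.001  0.    -1.   ] ey [ 0.258 -0.966 -0.   ]
units [-0.05  0.01  0.2 ] rows 1.0
[-0.09501249  0.99287322 -1.25524979]
```

Cap top at 0.103, so about 7 mm to go.

drive_tool(
  steps=[
    {"translation":[-0.02,0,0.17],"angular":[0,0,0],"gripper":0.2},
    {"translation":[0,0,0],"angular":[0,0,0],"gripper":0.2},
    {"translation":[0,0,0],"angular":[0,0,0],"gripper":0.5},
    {"translation":[0,0,0],"angular":[0,0,0],"gripper":1},
    {"translation":[0,0,0],"angular":[0,0,0],"gripper":1},
    {"translation":[0,0,0],"angular":[0,0,0],"gripper":1},
    {"translation":[0,0,-0.8],"angular":[0,0,0],"gripper":1},
    {"translation":[0,0,-1],"angular":[0,0,0],"gripper":1},
  ],
)

```text
t: 23.45
tool_pos: [0.432, 0.2619, 0.1078]
tool_rot: [3.114, 0.408, -0.004]
contact_force: [0.0, -0.0, 0.1]
opening: 0.0856
grip_force: 0.0
```

drive_tool(
  steps=[
    {"translation":[0,0.5,-0.5],"angular":[0,0,0],"gripper":1},
    {"translation":[0,1,0],"angular":[0,0,0],"gripper":1},
    {"translation":[0,1,0],"angular":[0,0,0],"gripper":1},
    {"translation":[0,1,0],"angular":[0,0,0],"gripper":1},
    {"translation":[0,1,0],"angular":[0,0,0],"gripper":1},
    {"translation":[0,1,0],"angular":[0,0,0],"gripper":1},
    {"translation":[0,0.5,0],"angular":[0,0,0],"gripper":1},
    {"translation":[0,0,0],"angular":[0,0,0],"gripper":1},
  ],
)

```text
t: 24.45
tool_pos: [0.4951, 0.0294, 0.1282]
tool_rot: [-3.115, -0.405, -0.0]
contact_force: [-0.5, -0.0, -0.1]
opening: 0.0855
grip_force: 0.0
```

```bash
python3 -c "
from h import *
im=snap('top','t20'); s=snap('side','s20')
cv2.imwrite('pics/f.png',np.hstack([cv2.resize(im['color'][:,:,::-1],(400,300)),cv2.resize(s['color'][100:400,100:500,::-1],(400,300))]))
C=im['color'].reshape(-1,3).astype(int); v,u=np.mgrid[0:480,0:640]; P=np.array([at_depth(im,a,b) for a,b in zip(u.ravel(),v.ravel())])
for n,x,y,h in (('aY',.5583,.2851,.096),('aR',.4954,.2735,.096),('aB',.4325,.2619,.096),('wR',.608,-.2675,.09),('wB',.4446,-.2578,.09),('wY',.634,.0203,.09)):
    k=(abs(P[:,2]-h)<.005)&(np.hypot(P[:,0]-x,P[:,1]-y)<.03)&(C.max(1)-C.min(1)>60); q=P[k]
    print(n,k.sum(),((q.max(0)+q.min(0))/2-[x,y,0]).round(4) if k.sum() else '')
o=ctrl.get_obs();print(o['contact_force'],o['dq'].round(3) if hasattr(o['dq'],'round') else o['dq'],o['tool_pos'])
"
```

```text
aY 275 [-0.0027  0.001   0.0956]
aR 266 [-0.0024  0.0015  0.0956]
aB 295 [-0.0016  0.0006  0.096 ]
wR 241 [0.0009 0.0007 0.0892]
wB 245 [0.0007 0.0006 0.0897]
wY 0 
[ 0.13314921  1.10946192 -0.53221296] [ 0.017 -0.002  0.003 -0.002 -0.001 -0.002] [0.49468487 0.03081126 0.12810451]
```

View pics/f.png

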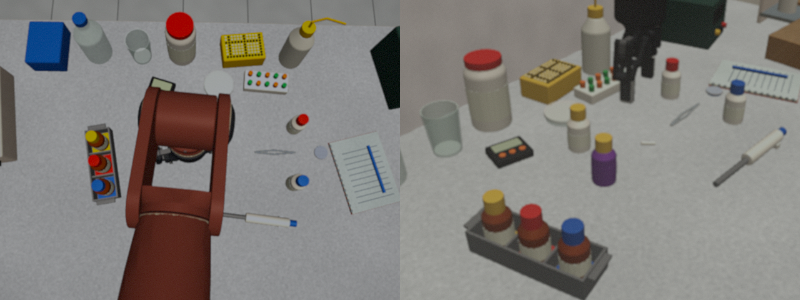

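The three amber bottles stand in their matching pockets, within 3 mm of centre and with cap tops at 0.096. White_red and white_blue are within 1–2 mm of their starts. White_yellow is hidden in the top view, but stands upright in the side view at its old place. The gripper touches nothing.

```bash
python3 -c "
from station import ctrl
print(ctrl.finish_job())"
```

```text
the job is handed in; nothing more can be done
None
```

I handed the job in with each amber bottle standing in the pocket matching its cap and the white and purple bottles left in place; no verdict was returned, and white_yellow's position was only checked by eye from the side view.

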